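# Draw a carton from the counter dispenser

### The arm

A 7-joint arm with a two-finger parallel gripper is mounted at the origin on the work surface. World frame = base frame: x ahead of the robot, y to its left, z up, the work surface at z = 0. Lengths are in m, angles in rad, forces in N, time in s.
With the tool pointing down it reaches from about 0.425 to 0.925 m from the base axis. Payload 6.8 kg.
Tool frame: the origin (TCP) lies at the very end of the fingers, on their centre line; the grasp point (between the pads) lies 19 mm behind it; z points along the fingers, y is the line along which they close (so a half turn about z gives the same grasp; the last joint's range is limited). The gripper opens to 85 mm and grips with 20 to 120 N. Pads are 22 mm wide; open, the fingers measure 114 mm over their backs; the gripper's body (76 mm by 85 mm) begins 54 mm behind the grasp point. The pads swing forward as they close: fully open they stand 13 mm farther back than shut.
Start: joints at [-1.332, 0.477, 0.022, 1.555, -0.011, 1.109, -0.083], TCP at [0.229, 0.635, 0.231] pointing down, gripper open.
Joint ranges: [-2.96, 2.96], [-0.34, 2.1], [-1.41, 1.46], [0.24, 2.44], [-1.37, 4.51], [0.17, 1.92], [-2.96, 2.96]. Speed limits (rad/s): [2.39, 2.39, 3.14, 3.14, 3.14, 3.14, 3.14].

### API

Orientations are given as a unit quaternion [w, x, y, z].
In Python, from station import bot gives the robot as it stands.
- The arm moves only by the tool inch_along, called after "Request:" by a JSON object that holds its "method" and its "body". Schema: {"type":"object","properties":{"steps":{"type":"array","items":{"type":"object","properties":{"xyz":{"type":"array","items":{"type":"number"},"minItems":3,"maxItems":3},"turn":{"type":"number"},"aperture":{"type":"number"}},"additionalProperties":false,"required":["aperture"]},"minItems":1,"maxItems":20},"grip_force":{"type":"number"},"only":{"type":"string"},"quiet":{"type":"boolean"},"lines":{"type":"string"}},"required":["steps"],"additionalProperties":false}. steps is a list of rows, 1 to 20 of them, each an object with the fields xyz (a list: dx, dy, dz in shares of the most that a row can go, 1 being 50 mm), turn (a turn about the tool's z in a scale on which 1.0 is pi rad), aperture (the opening from 0.0 (shut) to 1.0 (fully open)); a field left out counts as zero (the opening has to be given); each row shifts and turns the commanded pose from where the row before left it, along the tool's axes as they then stand; what a row does not reach is not made up. A row lasts 1/10 s, in which the tool goes at most 0.05 m and 0.15 rad, less where a joint would pass 70% of its speed; a pose out of reach is approached as far as the arm can. The fingers move at their own pace and stop on an object; grip_force is the grip in N (left out, the last holds). Time passes only in rows, so rows that do not move let the fingers close. The tool returns the time, the measured TCP pose, the force, the opening and the grip force at its end. only (a regular expression) keeps the lines of the reply that match it, lines (a string "A,B") keeps lines A to B, and quiet returns only ok. A shift or turn number past 1, either way, is cut back to 1. Input that does not fit is refused with a message, and nothing moves.
- bot.get_obs(): the state, without advancing time (a new reading comes with each control period).
- bot.read_camera(name): name is "scene" or "top"; returns the picture (420x560x3 uint8, blue, green, red); there is no depth.
- bot.camera_info(name): a dict with "vertical_fov" (degrees; the focal length in pixels is half the picture's height over the tangent of half this angle, whatever the lens; pixels are square), "cx", "cy" (the principal point, pixels), "view" (4x4, takes a point from world to camera coordinates). Camera axes: x right, y up, looking along -z (the intrinsics and any distortion apply to the point x, -y, -z); pixel columns grow to the right and rows downward; lengths in m; the calibration is good to about 2 mm. A picture is of the moment at which its call begins. camera_info takes no time and is no camera call.
- bot.hand_in(): hands the job in; it is judged then, once.
The state is a dict: "t": time; "q": joint angles; "joint_vel": joint speeds; "joint_torque": joint torques, N m; "eef_pos": TCP position; "tool_rot": TCP orientation; "contact_force": force on the tool from outside, world axes, zero at the start; "torque": the same for the moment, N m; "gripper_width": opening from 0.0 (shut) to 1.0 (fully open); "grasp_force": force on a finger pad.
Only numpy, scipy, OpenCV 4.12 (cv2) and the standard library are available. Lean on these libraries where they do the work, as an engineer would, in place of code of your own. Each camera call takes 0.05 s, during which the arm holds its last target. There are 200 camera calls.

### The job

Of the two grey carton dispensers on the shop counter, take the one that holds the narrow cartons: pull its lowest carton, which already sticks out at the front, straight out from under the stack so that the rest drop down and stay in the dispenser. Then lay the carton flat in the shallow wooden tray for the customer and let go.

Things in the scene. Friction and masses are not known exactly. Their poses are not given: they have to be found in the camera images.
- carton: Lowest narrow carton: flat cardboard box 130 long (x) x 46 wide (y) x 16 mm high, 56-112 g. Origin: centre of its underside. It lies on the dispenser's floor; its +x end sticks out 34 to 44 mm at the front, 10 mm above the counter with air below and room beside it to pinch across the width from above. Pull along +x, a few newtons. A loose one like it elsewhere is not wanted.
- next_carton: The carton right above the lowest, same size and origin (centre of its underside), inside the dispenser. With two more on top of it, it drops 16 mm to the dispenser's floor when the lowest has been pulled out completely. A carton held by its end may droop at the other end and lies down flat again as it is lowered.
- dispenser: Grey magazine of the narrow cartons, fixed, 144 (x) x 60 (y) x 72 mm, walls 4, floor 10 mm above the counter; stack top at 74 mm. Origin: centre of underside. +x is the front: two corner strips over a 22 mm gap for one carton. A carton is clear once its centre is 140 mm along +x. Beside it, left or right, a like one 80 mm wide holds 66 mm wide cartons.
- tray: Shallow open wooden tray fixed to the counter, 200 (x) x 160 (y) x 14 mm high, walls 5 mm, inside 190 x 150 mm. Origin: centre of its underside, on the counter; its inner floor is 5 mm above that.

How it is judged:
By the outcome, as a careful person would: the job done as asked, in the order asked, and still so for the second after the job is handed in, with the robot touching nothing.
It also fails if it takes over 48 s, if anything falls off the work surface, if the arm or the gripper's body presses on something with over 40 N, if the wrist force passes 120 N, or if a joint passes its speed limit or range.

## Working session

There is one attempt and no reset: what is moved stays moved. The work goes in short steps, Python scripts to look and compute and a tool call to move; the robot and the scene stay as the last step left them, time stands still between calls to the robot, and variables do not carry over. Pictures are saved under pics/ and viewed, at most 10 in all, crops included, and the job is handed in when it is done.

```bash
mkdir -p pics; ls; python3 - <<'E'
from station import bot
import cv2
for n in("scene","top"):
    i=bot.camera_info(n);print(n,i)
    cv2.imwrite(f"pics/{n}0.png",bot.read_camera(n))
o=bot.get_obs();print(o)
E
```

```text
pics
station.py
scene {'vertical_fov': 53.94466230317656, 'cx': 282.6686113688643, 'cy': 208.93847567770288, 'view': array([[-0.26008519,  0.96556393, -0.00648059,  0.13285901],
       [-0.76191095, -0.20109682,  0.6156718 ,  0.34483108],
       [ 0.59316726,  0.16506475,  0.78797604, -1.25760138],
       [ 0.        ,  0.        ,  0.        ,  1.        ]])}
top {'vertical_fov': 52.11985425044378, 'cx': 283.54157385723784, 'cy': 208.17296543900298, 'view': array([[-0.0075415 , -0.9996183 , -0.02657763,  0.02881536],
       [ 0.99322159, -0.0105709 ,  0.11575459, -0.48989412],
       [-0.11599136, -0.02552451,  0.9929222 , -0.85338891],
       [ 0.        ,  0.        ,  0.        ,  1.        ]])}
{'t': 0.1, 'q': array([-1.33211272,  0.47772877,  0.02236702,  1.55632448, -0.01150439,
        1.1092843 , -0.083135  ]), 'joint_vel': array([-0.00074479, -0.00205238,  0.00093576, -0.00322351, -0.00104664,
        0.00060494, -0.00016567]), 'joint_torque': array([ 4.04861552e-03, -5.97750092e+01,  1.61323719e+00, -2.81953758e+01,
        1.27860974e-02,  4.98802387e-03, -1.07003558e-06]), 'eef_pos': array([0.22926221, 0.63432542, 0.23042766]), 'tool_rot': array([-7.76418440e-05,  1.72543084e-01,  9.85001640e-01, -8.04459456e-04]), 'contact_force': array([-0.19265026,  0.6530812 , -0.01386034]), 'torque': array([ 0.00024803, -0.00875987,  0.00425077]), 'grasp_force': 0.0, 'gripper_width': 0.9981943108143103}
```

View pics/scene0.png

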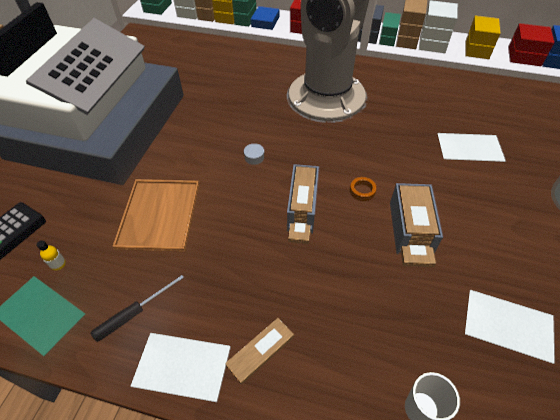

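View pics/top0.png

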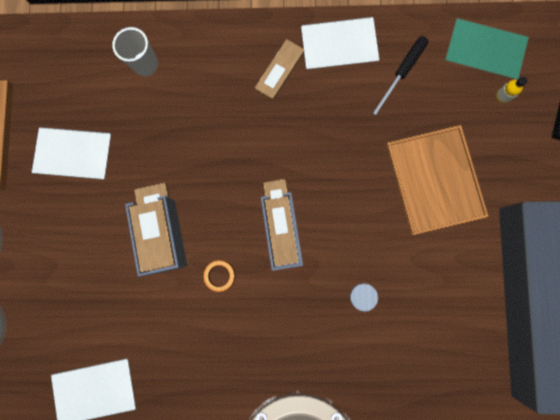

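The scene view shows the narrow dispenser near (303,200) with its carton at (300,230), and the tray near (157,214). The top view shows the same dispenser at (281,230), carton end at (276,188), tray at (437,180), and the wide dispenser at (150,235). The arm is outside both pictures. I'll enlarge the parts that matter.

```bash
cat > h.py <<'E'
import numpy as np,cv2
from station import bot
def ray(n,u,v):
    i=bot.camera_info(n);f=210/np.tan(np.radians(i["vertical_fov"]/2));V=i["view"]
    d=np.array([(u-i["cx"])/f,-(v-i["cy"])/f,-1]);R=V[:3,:3]
    return -R.T@V[:3,3],R.T@d
def plane(n,uv,z):
    c,d=ray(n,*uv);return c+d*(z-c[2])/d[2]
def tri(a,b):   # a in top, b in scene: midpoint and gap
    c,d=ray("top",*a);e,g=ray("scene",*b)
    s=np.linalg.lstsq(np.c_[d,-g],e-c,rcond=None)[0]
    p,q=c+s[0]*d,e+s[1]*g
    return (p+q)/2,np.linalg.norm(p-q)
def proj(n,p):
    i=bot.camera_info(n);f=210/np.tan(np.radians(i["vertical_fov"]/2));q=i["view"]@np.r_[p,1]
    return np.array([i["cx"]-f*q[0]/q[2],i["cy"]+f*q[1]/q[2]])
E
python3 - <<'E'
import cv2,numpy as np
t=cv2.imread("pics/top0.png");s=cv2.imread("pics/scene0.png")
def crop(im,x,y,w,h,k):
    c=cv2.resize(im[y:y+h,x:x+w],None,fx=k,fy=k,interpolation=cv2.INTER_CUBIC)
    for i in range(0,w,10): cv2.putText(c,str(x+i),(i*k,8),0,.3,(0,255,255),1);cv2.line(c,(i*k,10),(i*k,14),(0,255,255),1)
    for j in range(0,h,10): cv2.putText(c,str(y+j),(0,j*k+4),0,.3,(0,255,0),1)
    return c
a=crop(t,250,170,65,110,5);b=crop(s,275,155,65,110,5)
cv2.imwrite("pics/c1.png",np.hstack([a,b]))
for n,im,(x0,x1,y0,y1) in(("top",t,(375,500,115,245)),("scene",s,(105,210,170,258))):
    hsv=cv2.cvtColor(im,cv2.COLOR_BGR2HSV);m=((hsv[...,2]>95)&(hsv[...,1]>90)).astype(np.uint8)
    k=np.zeros_like(m);k[y0:y1,x0:x1]=m[y0:y1,x0:x1];k=cv2.morphologyEx(k,cv2.MORPH_CLOSE,np.ones((5,5)))
    c=max(cv2.findContours(k,0,2)[0],key=cv2.contourArea);print(n,cv2.contourArea(c),cv2.approxPolyDP(cv2.convexHull(c),5,True).reshape(-1,2).tolist())
E
```

```text
top 9462.0 [[499, 137], [497, 244], [375, 244], [375, 173], [388, 141], [459, 124]]
scene 7791.0 [[209, 170], [209, 245], [192, 257], [105, 246], [105, 186], [137, 170]]
```

View pics/c1.png

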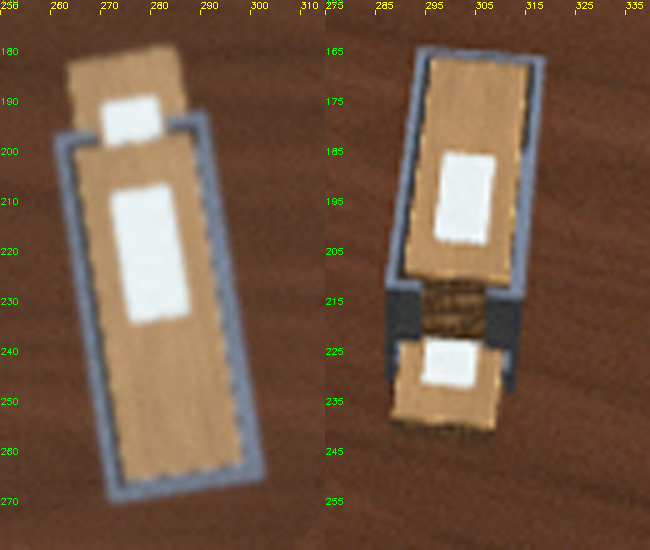

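Top crop: the carton's front corners are at about (263.2,182.6) and (285.2,179.0). The dispenser rim corners are at (260.6,196.6), (291,192), (302.6,265.2) and (272,270.2). Scene crop: the carton's front corners are at (308.8,240.6) and (288,238). The rim is at (314,214.2), (286.8,213.2), (293.6,164) and (318.6,166.2).

```bash
python3 - <<'E'
from h import *
np.set_printoptions(precision=4,suppress=True)
P={}
for n,a,b in[("cL",(263.2,182.6),(308.8,240.6)),("cR",(285.2,179),(288,238)),("dFL",(260.6,196.6),(314,214.2)),("dFR",(291,192),(286.8,213.2)),("dBR",(302.6,265.2),(293.6,164)),("dBL",(272,270.2),(318.6,166.2))]:
    p,g=tri(a,b);P[n]=p;print(n,p,"gap",round(g,4),"planes",plane("top",a,.026 if n[0]=='c' else .072),plane("scene",b,.026 if n[0]=='c' else .072))
d=lambda a,b:round(float(np.linalg.norm(P[a]-P[b])),4)
print(d("cL","cR"),d("dFL","dFR"),d("dBL","dBR"),d("dFL","dBL"),d("dFR","dBR"))
for s in("L","R"):
    v=P["dF"+s]-P["dB"+s];print("yaw",np.arctan2(v[1],v[0]))
for e,f in(("dFL","dFR"),("dBL","dBR")):
    v=P[e]-P[f];print("yaw",np.arctan2(-v[0],v[1]))
print("disp",np.mean([P[k] for k in P if k[0]=='d'],0))
T={}
for n,(x0,x1,y0,y1) in(("top",(375,500,115,245)),("scene",(105,210,170,258))):
    im=cv2.imread(f"pics/{n}0.png").astype(int);m=((im[...,2]>im[...,0]+50)&(im[...,2]>110)).astype(np.uint8)
    k=np.zeros_like(m);k[y0:y1,x0:x1]=m[y0:y1,x0:x1];k=cv2.morphologyEx(k,cv2.MORPH_CLOSE,np.ones((5,5)))
    c=max(cv2.findContours(k,0,2)[0],key=cv2.contourArea);h=cv2.convexHull(c)
    q=cv2.approxPolyDP(h,6,True).reshape(-1,2);print(n,cv2.contourArea(c),q.tolist())
    w=np.array([plane(n,u,.014) for u in q]);print(w,"centre",w.mean(0),[round(float(np.linalg.norm(w[i]-w[i-1])),4) for i in range(len(w))])
    T[n]=q
if all(len(q)==4 for q in T.values()):
    for a in T["top"]:
        b=min(T["scene"],key=lambda b:np.linalg.norm(plane("scene",b,.014)-plane("top",a,.014)));print("tray",tri(a,b))
print(bot.get_obs()["t"])
E
```

```text
cL [0.5447 0.0675 0.0233] gap 0.0021 planes [0.5444 0.0663 0.026 ] [0.5462 0.0689 0.026 ]
cR [0.5512 0.0218 0.0256] gap 0.0026 planes [0.5514 0.0205 0.026 ] [0.5513 0.0232 0.026 ]
dFL [0.5082 0.0688 0.0729] gap 0.0015 planes [0.5084 0.0681 0.072 ] [0.5073 0.0694 0.072 ]
dFR [0.5171 0.0099 0.0682] gap 0.003 planes [0.5169 0.0084 0.072 ] [0.5196 0.0121 0.072 ]
dBR [ 0.3741 -0.011   0.0727] gap 0.0031 planes [ 0.3744 -0.0125  0.072 ] [ 0.3731 -0.0097  0.072 ]
dBL [0.365  0.0478 0.0715] gap 0.0029 planes [0.3653 0.0464 0.072 ] [0.3651 0.0493 0.072 ]
0.0462 0.0598 0.0595 0.1447 0.1446
yaw 0.1455321438092383
yaw 0.1451965662565475
yaw 0.15103438362592592
yaw 0.1534634811331517
disp [0.4411 0.0289 0.0713]
top 7452.0 [[461, 125], [488, 216], [414, 235], [387, 143]]
[[ 0.6649 -0.3518  0.014 ]
 [ 0.4712 -0.3962  0.014 ]
 [ 0.4334 -0.2433  0.014 ]
 [ 0.6282 -0.195   0.014 ]] centre [ 0.5494 -0.2966  0.014 ] [0.161, 0.1987, 0.1574, 0.2007]
scene 4670.0 [[198, 180], [184, 250], [112, 246], [135, 179]]
[[ 0.4324 -0.2398  0.014 ]
 [ 0.6322 -0.1908  0.014 ]
 [ 0.6633 -0.3489  0.014 ]
 [ 0.4695 -0.3939  0.014 ]] centre [ 0.5494 -0.2934  0.014 ] [0.1585, 0.2057, 0.1611, 0.199]
tray (array([ 0.664 , -0.3499,  0.015 ]), np.float64(0.0028774529383109875))
tray (array([ 0.4706, -0.3942,  0.0156]), np.float64(0.0023926293672659423))
tray (array([ 0.4329, -0.2414,  0.0146]), np.float64(0.003518221429501863))
tray (array([ 0.6293, -0.1949,  0.0082]), np.float64(0.00279835624748544))
0.1
```

Checks on the measurements:
- **Dispenser:** centre (0.441, 0.029), yaw 0.147. Rim height comes out at 71 mm and the size at 60 x 144 mm, so both agree with the text.
- **Carton:** 46 mm wide, front end at (0.548, 0.045), top at about 25 mm. It sticks out about 37 mm.
- **Tray:** centre (0.549, -0.295), yaw 0.229, about 200 x 160 mm.

I'll move to above the carton end.

Careful with the scale: shifts go in shares of 50 mm and turns go in shares of pi rad. That gives: -0.0394 m is -0.788, -0.0136 m is -0.272, -0.1235 rad / 3.1416 = -0.0393.

Request:
{"method": "inch_along", "body": {"steps": [{"turn": -0.0393, "aperture": 1}, {"turn": -0.0393, "aperture": 1}, {"turn": -0.0393, "aperture": 1}, {"turn": -0.0393, "aperture": 1}, {"xyz": [-0.272, -0.788, 0.12], "aperture": 1}, {"xyz": [-0.272, -0.788, 0.12], "aperture": 1}, {"xyz": [-0.272, -0.788, 0.12], "aperture": 1}, {"xyz": [-0.272, -0.788, 0.12], "aperture": 1}, {"xyz": [-0.272, -0.788, 0.12], "aperture": 1}, {"xyz": [-0.272, -0.788, 0.12], "aperture": 1}, {"xyz": [-0.272, -0.788, 0.12], "aperture": 1}, {"xyz": [-0.272, -0.788, 0.12], "aperture": 1}, {"xyz": [-0.272, -0.788, 0.12], "aperture": 1}, {"xyz": [-0.272, -0.788, 0.12], "aperture": 1}, {"xyz": [-0.272, -0.788, 0.12], "aperture": 1}, {"xyz": [-0.272, -0.788, 0.12], "aperture": 1}, {"xyz": [-0.272, -0.788, 0.12], "aperture": 1}, {"xyz": [-0.272, -0.788, 0.12], "aperture": 1}, {"xyz": [-0.272, -0.788, 0.12], "aperture": 1}, {"xyz": [-0.272, -0.788, 0.12], "aperture": 1}], "grip_force": 25}}

```text
t: 2.1
eef_pos: [0.5375, 0.0416, 0.1349]
tool_rot: [-0.0, -0.074, 0.997, 0.0]
contact_force: [0.1, 1.6, 0.3]
gripper_width: 1.0
grasp_force: 0.0
```

```bash
cat >> h.py <<'E'
def rel(tx,ty,tz,yaw):   # step in tool axes to a target; yaw = wanted direction of tool y (mod pi)
    from scipy.spatial.transform import Rotation as Ro
    o=bot.get_obs();R=Ro.from_quat(np.roll(o["tool_rot"],-1)).as_matrix()
    e=(yaw-np.arctan2(R[1,1],R[0,1])+np.pi/2)%np.pi-np.pi/2
    print("t",o["t"],"pos",o["eef_pos"].round(4),"step",(R.T@(np.array([tx,ty,tz])-o["eef_pos"])).round(4),"turn",round(-e,4),"zaxis",R[:,2].round(4),"F",o["contact_force"].round(1),"grip",round(o["grasp_force"],1),round(o["gripper_width"],3))
E
python3 -c "
from h import *
rel(.5361,.0430,.13,1.718)"
```

```text
t 2.1 pos [0.5375 0.0416 0.1349] step [0.0011 0.0016 0.0049] turn 0.0002 zaxis [-3.e-04  0.e+00 -1.e+00] F [0.1 1.6 0.3] grip 0.0 1.0
```

In the tool's units: 0.03 m is 0.6, 0.01 m is 0.2.

Request:
{"method": "inch_along", "body": {"steps": [{"xyz": [0.02, 0.032, 0.6], "aperture": 1}, {"xyz": [0, 0, 0.6], "aperture": 1}, {"xyz": [0, 0, 0.6], "aperture": 1}, {"xyz": [0, 0, 0.2], "aperture": 1}, {"aperture": 1}, {"aperture": 1}]}}

```text
t: 2.7
eef_pos: [0.5365, 0.0447, 0.0361]
tool_rot: [0.0, -0.074, 0.997, 0.0]
contact_force: [-0.4, -0.9, -0.7]
gripper_width: 1.004
grasp_force: 0.0
```

```bash
python3 -c "
from h import *
rel(.5361,.0430,.006,1.718)
a=bot.read_camera('scene')[130:270,200:400];b=bot.read_camera('top')[110:250,200:400]
cv2.imwrite('pics/p2.png',cv2.resize(np.hstack([a,b]),None,fx=2,fy=2,interpolation=2))"
```

```text
t 2.7 pos [0.5365 0.0447 0.0361] step [ 0.0007 -0.0016  0.0301] turn 0.0 zaxis [ 9.e-04  2.e-04 -1.e+00] F [-0.4 -0.9 -0.7] grip 0.0 1.004
```

View pics/p2.png

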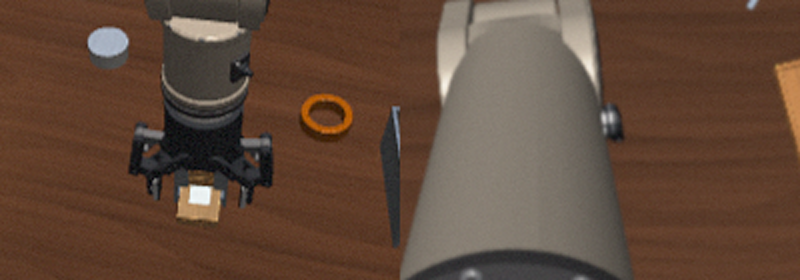

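The scene view shows the fingers either side of the carton end: left finger at about (153,185), right at (245,185), carton at (200,203) in the enlarged crop. I'll go down and close.

In the tool's units: 0.012 m is 0.24, -0.0016 m is -0.032.

Request:
{"method": "inch_along", "body": {"steps": [{"xyz": [0.01, -0.032, 0.24], "aperture": 1}, {"xyz": [0, 0, 0.24], "aperture": 1}, {"xyz": [0, 0, 0.1], "aperture": 1}, {"aperture": 1}, {"aperture": 0.7}, {"aperture": 0.5}, {"aperture": 0.3}, {"aperture": 0.3}, {"aperture": 0.3}, {"aperture": 0.3}], "grip_force": 30}}

```text
t: 3.8
eef_pos: [0.536, 0.043, 0.0068]
tool_rot: [0.0, -0.074, 0.997, 0.0]
contact_force: [-1.1, -0.0, 6.0]
gripper_width: 0.526
grasp_force: 34.2
```

```bash
python3 -c "
from h import *
rel(.5361,.0430,.006,1.718)"
```

```text
t 3.8 pos [0.536  0.043  0.0068] step [-0.0001 -0.0001  0.0008] turn -0.0 zaxis [ 8.e-04  2.e-04 -1.e+00] F [-1.1 -0.   6. ] grip 34.2 0.526
```

In the tool's units: -0.006 m is -0.12, -0.003 m is -0.06.

Request:
{"method": "inch_along", "body": {"steps": [{"xyz": [-0.06, 0, 0], "aperture": 0.3}, {"xyz": [-0.12, 0, 0], "aperture": 0.3}, {"xyz": [-0.12, 0, 0], "aperture": 0.3}, {"xyz": [-0.12, 0, 0], "aperture": 0.3}, {"xyz": [-0.12, 0, 0], "aperture": 0.3}, {"xyz": [-0.12, 0, 0], "aperture": 0.3}, {"xyz": [-0.12, 0, 0], "aperture": 0.3}, {"xyz": [-0.06, 0, 0], "aperture": 0.3}, {"aperture": 0.3}], "grip_force": 35}}

```text
t: 4.7
eef_pos: [0.5745, 0.0485, 0.0057]
tool_rot: [-0.003, -0.073, 0.997, -0.0]
contact_force: [-5.4, -0.4, 4.7]
gripper_width: 0.529
grasp_force: 34.8
```

```bash
python3 -c "
from h import *
rel(.5361+.127*.9892,.0430+.127*.1465,.0066,1.718)
a=bot.read_camera('scene')[130:270,200:400]
cv2.imwrite('pics/p3.png',cv2.resize(a,None,fx=3,fy=3,interpolation=2))"
```

```text
t 4.7 pos [0.5745 0.0485 0.0057] step [-0.0882  0.0002 -0.0014] turn -0.0002 zaxis [-5.8e-03 -9.0e-04 -1.0e+00] F [-5.4 -0.4  4.7] grip 34.8 0.529
```

View pics/p3.png

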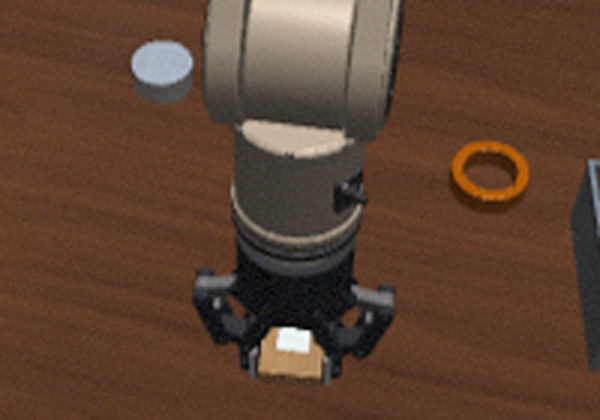

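The carton's front end is still between the fingertips at (290,360), with no visible slip. I'll keep pulling.

In the tool's units: -0.006 m is -0.12, -0.003 m is -0.06.

Request:
{"method": "inch_along", "body": {"steps": [{"xyz": [-0.06, 0, 0], "aperture": 0.3}, {"xyz": [-0.12, 0, 0], "aperture": 0.3}, {"xyz": [-0.12, 0, 0], "aperture": 0.3}, {"xyz": [-0.12, 0, 0], "aperture": 0.3}, {"xyz": [-0.12, 0, 0], "aperture": 0.3}, {"xyz": [-0.12, 0, 0], "aperture": 0.3}, {"xyz": [-0.12, 0, 0], "aperture": 0.3}, {"xyz": [-0.12, 0, 0], "aperture": 0.3}, {"xyz": [-0.12, 0, 0], "aperture": 0.3}, {"xyz": [-0.12, 0, 0], "aperture": 0.3}, {"xyz": [-0.12, 0, 0], "aperture": 0.3}, {"xyz": [-0.12, 0, 0], "aperture": 0.3}, {"xyz": [-0.12, 0, 0], "aperture": 0.3}, {"xyz": [-0.12, 0, 0], "aperture": 0.3}, {"xyz": [-0.12, 0, 0], "aperture": 0.3}, {"xyz": [-0.06, 0, 0], "aperture": 0.3}, {"aperture": 0.3}, {"aperture": 0.3}, {"aperture": 0.3}]}}

```text
t: 6.65
eef_pos: [0.6659, 0.0622, 0.0062]
tool_rot: [-0.0, -0.073, 0.997, -0.0]
contact_force: [0.2, -0.3, -0.0]
gripper_width: 0.53
grasp_force: 36.3
```

```bash
python3 -c "
from h import *
rel(.5361+.127*.9892,.0430+.127*.1465,.0066,1.718)
a=bot.read_camera('scene')[130:330,180:430];b=bot.read_camera('top')[110:310,170:420]
cv2.imwrite('pics/p4.png',cv2.resize(np.hstack([a,b]),None,fx=1.6,fy=1.6,interpolation=2))"
```

```text
t 6.65 pos [0.6659 0.0622 0.0062] step [ 0.0042  0.     -0.0004] turn -0.0001 zaxis [-4.e-04 -1.e-04 -1.e+00] F [ 0.2 -0.3 -0. ] grip 36.3 0.53
```

View pics/p4.png

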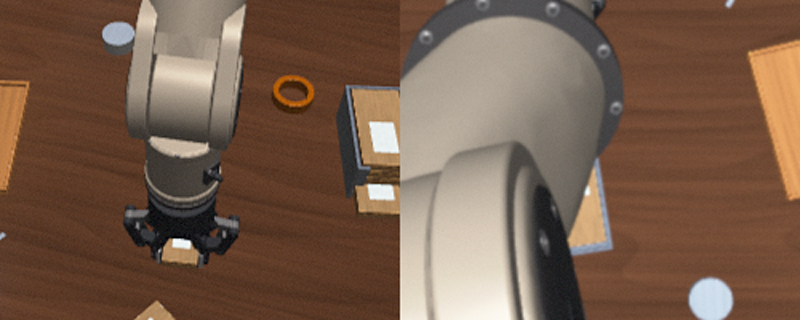

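The scene view shows the carton still gripped at (180,250), well clear at 131 mm pulled with no contact force left. In the top view the rear of the dispenser is in place at (595,225). I'll lift, turn to the tray's yaw and carry it over.

In the tool's units: -0.0268 m is -0.536, -0.015 m is -0.3, -0.042 rad / 3.1416 = -0.0134.

Request:
{"method": "inch_along", "body": {"steps": [{"xyz": [0, 0, -0.1], "aperture": 0.3}, {"xyz": [0, 0, -0.2], "aperture": 0.3}, {"xyz": [0, 0, -0.3], "aperture": 0.3}, {"xyz": [0, 0, -0.4], "aperture": 0.3}, {"xyz": [0, 0, -0.4], "turn": -0.0127, "aperture": 0.3}, {"xyz": [0, 0, -0.2], "turn": -0.0134, "aperture": 0.3}, {"xyz": [0.12, -0.268, 0], "aperture": 0.3}, {"xyz": [0.238, -0.536, 0], "aperture": 0.3}, {"xyz": [0.238, -0.536, 0], "aperture": 0.3}, {"xyz": [0.238, -0.536, 0], "aperture": 0.3}, {"xyz": [0.238, -0.536, 0], "aperture": 0.3}, {"xyz": [0.238, -0.536, 0], "aperture": 0.3}, {"xyz": [0.238, -0.536, 0], "aperture": 0.3}, {"xyz": [0.238, -0.536, 0], "aperture": 0.3}, {"xyz": [0.238, -0.536, 0], "aperture": 0.3}, {"xyz": [0.238, -0.536, 0], "aperture": 0.3}, {"xyz": [0.238, -0.536, 0], "aperture": 0.3}, {"xyz": [0.238, -0.536, 0], "aperture": 0.3}, {"xyz": [0.12, -0.268, 0], "aperture": 0.3}, {"aperture": 0.3}]}}

```text
t: 8.75
eef_pos: [0.5983, -0.287, 0.0863]
tool_rot: [-0.0, -0.112, 0.994, -0.001]
contact_force: [0.8, 0.2, -0.5]
gripper_width: 0.527
grasp_force: 36.3
```

Request:
{"method": "inch_along", "body": {"steps": [{"aperture": 0.3}, {"aperture": 0.3}]}}

```text
t: 8.95
eef_pos: [0.6008, -0.2808, 0.0861]
tool_rot: [0.0, -0.116, 0.993, 0.001]
contact_force: [0.4, 0.7, -0.7]
gripper_width: 0.527
grasp_force: 36.3
```

```bash
python3 -c "
from h import *
rel(.5997,-.2832,.03,1.7998)
a=bot.read_camera('scene')[100:300,60:360];b=bot.read_camera('top')[100:300,230:530]
cv2.imwrite('pics/p5.png',cv2.resize(np.vstack([a,b]),None,fx=1.5,fy=1.5,interpolation=2))"
```

```text
t 8.95 pos [ 0.6008 -0.2808  0.0861] step [ 0.0017 -0.0021  0.0561] turn 0.0027 zaxis [ 1.0e-04  1.6e-03 -1.0e+00] F [ 0.4  0.7 -0.7] grip 36.3 0.527
```

View pics/p5.png

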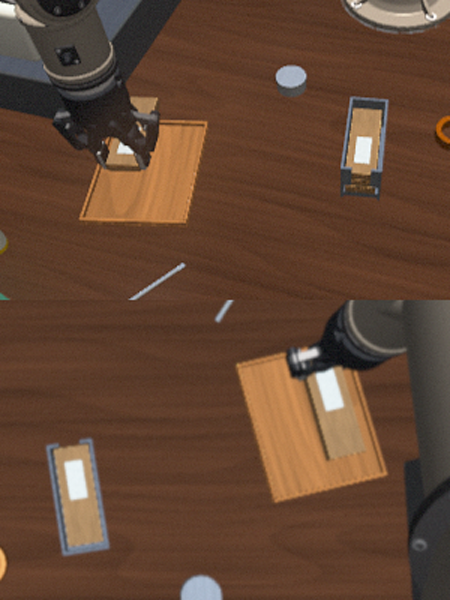

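The stack has dropped and sits inside the dispenser: scene crop (365,150), top crop (78,495). The carton is held above the tray at top crop (335,415), and it looks offset there because of its height. I'll lower it.

In the tool's units: 0.02 m is 0.4, 0.01 m is 0.2.

Request:
{"method": "inch_along", "body": {"steps": [{"xyz": [0, -0.02, 0.2], "aperture": 0.3}, {"xyz": [0, -0.02, 0.4], "aperture": 0.3}, {"xyz": [0, 0, 0.4], "aperture": 0.3}, {"xyz": [0, 0, 0.16], "aperture": 0.3}, {"xyz": [0, 0, 0.12], "aperture": 0.3}, {"xyz": [0, 0, 0.1], "aperture": 0.3}, {"xyz": [0, 0, 0.08], "aperture": 0.3}, {"xyz": [0, 0, 0.06], "aperture": 0.3}, {"xyz": [0, 0, 0.04], "aperture": 0.3}, {"aperture": 0.3}, {"aperture": 0.3}]}}

```text
t: 10.15
eef_pos: [0.6007, -0.2854, 0.0085]
tool_rot: [0.0, -0.114, 0.993, -0.0]
contact_force: [-0.3, -0.2, -0.3]
gripper_width: 0.532
grasp_force: 36.3
```

```bash
python3 -c "
from h import *
rel(.5997,-.2832,.004,1.7998)"
```

```text
t 10.15 pos [ 0.6007 -0.2854  0.0085] step [0.0005 0.0023 0.0045] turn 0.0002 zaxis [ 4.e-04 -1.e-04 -1.e+00] F [-0.3 -0.2 -0.3] grip 36.3 0.532
```

In the tool's units: 0.0015 m is 0.03, 0.001 m is 0.02.

Request:
{"method": "inch_along", "body": {"steps": [{"xyz": [0, 0, 0.03], "aperture": 0.3}, {"xyz": [0, 0, 0.03], "aperture": 0.3}, {"xyz": [0, 0, 0.02], "aperture": 0.3}, {"aperture": 0.3}, {"aperture": 0.3}]}}

```text
t: 10.65
eef_pos: [0.6006, -0.2853, 0.0042]
tool_rot: [-0.0, -0.114, 0.993, 0.0]
contact_force: [-0.8, -0.1, -1.0]
gripper_width: 0.535
grasp_force: 36.3
```

Request:
{"method": "inch_along", "body": {"steps": [{"xyz": [0, 0, 0.02], "aperture": 0.3}, {"aperture": 0.3}, {"aperture": 0.3}]}}

```text
t: 10.95
eef_pos: [0.6005, -0.2853, 0.0032]
tool_rot: [-0.0, -0.114, 0.993, 0.0]
contact_force: [0.7, -0.4, -0.7]
gripper_width: 0.53
grasp_force: 36.3
```

In the tool's units: 0.001 m is 0.02.

Request:
{"method": "inch_along", "body": {"steps": [{"xyz": [0, 0, 0.02], "aperture": 0.3}, {"aperture": 0.3}]}}

```text
t: 11.15
eef_pos: [0.6007, -0.2853, 0.003]
tool_rot: [0.0, -0.114, 0.993, 0.0]
contact_force: [-0.8, 0.3, 4.4]
gripper_width: 0.528
grasp_force: 39.6
```

Request:
{"method": "inch_along", "body": {"steps": [{"aperture": 0.6}, {"aperture": 0.7}, {"aperture": 0.85}, {"aperture": 0.85}, {"aperture": 0.85}], "grip_force": 20}}

```text
t: 11.65
eef_pos: [0.6005, -0.2853, 0.0022]
tool_rot: [-0.0, -0.114, 0.993, 0.0]
contact_force: [0.2, 0.8, -0.1]
gripper_width: 0.849
grasp_force: 0.0
```

Request:
{"method": "inch_along", "body": {"steps": [{"xyz": [0, 0, -0.2], "aperture": 0.85}, {"xyz": [0, 0, -0.4], "aperture": 0.85}, {"xyz": [0, 0, -0.6], "aperture": 0.85}, {"xyz": [0, 0, -0.8], "aperture": 0.85}, {"xyz": [0, 0, -0.8], "aperture": 0.85}, {"xyz": [-0.4, 0.8, -0.4], "aperture": 0.85}, {"xyz": [-0.4, 0.8, 0], "aperture": 0.85}, {"xyz": [-0.4, 0.8, 0], "aperture": 0.85}, {"xyz": [-0.4, 0.8, 0], "aperture": 0.85}, {"xyz": [-0.4, 0.8, 0], "aperture": 0.85}, {"xyz": [0, 0.8, 0], "aperture": 0.85}, {"xyz": [0, 0.8, 0], "aperture": 0.85}, {"xyz": [0, 0.8, 0], "aperture": 0.85}, {"xyz": [0, 0.8, 0], "aperture": 0.85}, {"xyz": [0, 0.8, 0], "aperture": 0.85}, {"aperture": 0.85}, {"aperture": 0.85}]}}

```text
t: 13.35
eef_pos: [0.6068, 0.1282, 0.163]
tool_rot: [0.0, -0.116, 0.993, 0.0]
contact_force: [0.6, -0.9, 0.6]
gripper_width: 0.851
grasp_force: 0.0
```

```bash
python3 -c "
from h import *
print(bot.get_obs()['t'])
a=bot.read_camera('scene')[100:300,60:360];b=bot.read_camera('top')[100:300,230:530]
cv2.imwrite('pics/p6.png',cv2.resize(np.vstack([a,b]),None,fx=1.5,fy=1.5,interpolation=2))"
```

```text
13.35
```

View pics/p6.png

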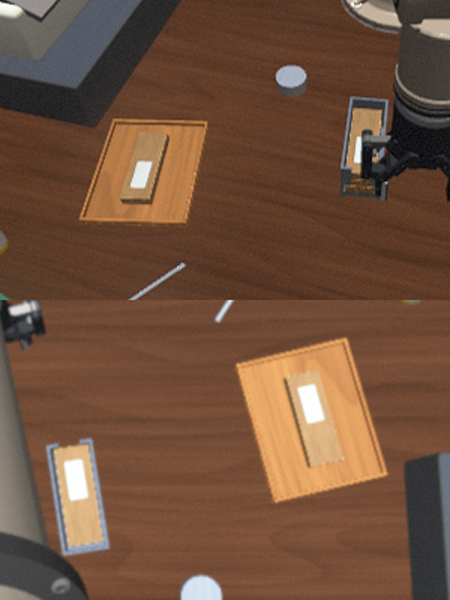

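The carton lies flat near the middle of the tray, at scene crop (145,167) and top crop (313,418). The rest of the stack has dropped and is in the dispenser at top crop (78,495). The gripper is raised to 0.16 m and touches nothing.

```bash
python3 -c "
from station import bot
print(bot.hand_in())"
```

```text
the job is handed in; nothing more can be done
None
```

I pulled the lowest narrow carton out from under the stack, laid it flat in the wooden tray and let go; the rest dropped and stayed in the dispenser, and I handed the job in at about 13.4 s.

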